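# Load the reference plate and hold the measuring paddle

## Task

Take the plate with the round hole out of the rack, lower it upright into the photometer's slot until it is fully home, and only then let go of it. Then press the spring-loaded paddle down with the fingers to half of its travel, where its pad is about level with the top of the index post beside it, never down to its bottom stop, and keep it there: finish while still holding the paddle half pressed. Leave the plain plate in its place in the rack, and the timer, the weight and the flask where they are.

Things in the scene. Friction and masses are not known exactly. Their poses are not given: they have to be found in the camera images.
- photometer: Grey bench photometer, fixed. Deck 130 (x) x 200 (y) x 28 mm high. Origin: centre of its underside; x points to its back, y to its left, z up. On its left part (x +10, y +50 mm) stands a black tower 50 x 85 mm, 71 mm high, with the slot in its top between flared steel lead-in lips that rise to 77 mm. On its right part is the steel paddle lever.
- slot_floor (a point): Middle of the floor of the slot, 32 mm above the worktop. The slot is open to the top, 39 mm deep, 10.5 mm wide along the photometer's x and 53 mm long along its y, and above it (71 to 77 mm above the worktop) four steel lips flare outward at 45 degrees, widening the mouth by 6 mm on every side.
- rack: Low white block 50 (x) x 150 (y) x 35 mm high, fixed. Origin: centre of its underside. Two bays in line at y -35 and +35 mm, each 11.5 x 54 mm and 25 mm deep (floor 10 mm above the worktop), hold one upright plate each.
- holed_plate: Flat aluminium plate 8 mm thick (its x) x 50 mm wide (its y) x 95 mm tall (its z), about 80 g, with a round 26 mm hole right through it, centred 60 mm above its lower edge. Origin: middle of its lower edge. It stands upright in one of the two bays, its faces along the rack's y, 70 mm of it above the rack. Either way round fits the slot; fully home its top is 127 mm above the worktop.
- plain_plate: The same plate without a hole, in the other bay. Origin: middle of its lower edge. Stays in the rack.
- paddle (a joint): Angle of the paddle lever (rad): 0 released (up), grows as it is pressed down, 0.2 half travel, 0.4 at the bottom stop. A spring pushes it back up: at the pad about 3 N to start moving it, 5.6 N at half travel, 8 N at the stop.
- paddle_pad (a point): Centre of the top face of the black pad, 30 x 30 mm, at the front end of the paddle lever. The lever's hinge lies 80 mm behind the pad along the photometer's +x, at height 78 mm, its axle along y. Released, the pad's top is about 99 mm above the worktop, tilted 0.2 rad; at half travel it is level at 83 mm, and 67 mm at the stop.
- index_top (a point): Top of the fixed steel index post, 8 mm thick, 35 mm to the right (photometer -y) of the pad's centre; 83 mm above the worktop, the height of the pad's top at half travel.
- timer: Flat laboratory timer 70 x 62 x 22 mm lying on the worktop behind the gap between rack and photometer. Bystander. Origin: centre of its underside.
- weight: Brass calibration weight, 25 mm across, 37 mm high, behind the work. Bystander. Origin: centre of its underside.
- flask: Conical glass flask, 56 mm across, 120 mm high, behind the rack. Bystander. Origin: centre of its underside.
There are look-alikes about, which are no part of the job. What is shaped like the holed_plate but pink or red is not meant. Several things look just like the photometer: the one meant starts nearest to the robot's base.

How it is judged:
On the way, in this order (a step that is already met when the one before it is completed fails the run):
1. the holed plate stands fully home in the photometer's slot and is let go, the paddle not yet pressed (distance between holed_plate and slot_floor below 0.006 m and angle between holed_plate's own z axis and vertical below 0.08 rad and contact force between the fingers and holed_plate below 0.1 N and value of joint paddle below 0.06 rad), for 0.2 s.
2. the fingers hold the paddle near half travel (value of joint paddle between 0.13 and 0.27 rad and contact force between the fingers and paddle above 1.5 N), for 0.3 s.
At the end, for the whole second after the job is handed in: The holed plate stands released in the slot, within 6 mm of its floor's middle and 0.08 rad of upright; the fingers press the paddle with over 1.5 N and hold it at 0.13 to 0.27 rad (5.5 mm either side of half travel at the pad); the plain plate is upright in its bay within 15 mm (all of step 2 and distance between holed_plate and slot_floor below 0.006 m and angle between holed_plate's own z axis and vertical below 0.08 rad and contact force between the fingers and holed_plate below 0.1 N and angle between plain_plate's own z axis and vertical below 0.2 rad and distance of plain_plate from where it was at the start of the episode below 0.015 m); the arm keeps its last pose, push and grip.
It fails at once if the plate is let go over or in the slot before it is fully home (more than 8 mm above the slot floor) (horizontal distance between holed_plate and slot_floor below 0.02 m and z of holed_plate in the frame of slot_floor above 0.008 m and contact force between the fingers and holed_plate below 0.1 N).
It fails at once if the paddle is pushed down to its bottom stop (beyond 0.37 rad) (value of joint paddle above 0.37 rad).
It fails at once if the plain plate is taken out of its bay (distance of plain_plate from where it was at the start of the episode above 0.02 m).
It fails at once if the timer, weight or flask is moved more than 30 mm (distance of any of timer, weight, flask from where it was at the start of the episode above 0.03 m).
It also fails if it takes over 51 s, if anything falls off the work surface, if the arm or the gripper's body presses on something with over 40 N, if the wrist force passes 120 N, or if a joint passes its speed limit or range.

## Robot

A 6-joint arm with a two-finger parallel gripper is mounted at the origin on a cart in front of the work surface, level with it; the furniture and walls round the work are solid. World frame = base frame: x ahead of the robot, y to its left, z up, the work surface at z = 0. Lengths are in m, angles in rad, forces in N, time in s.
With the tool pointing down it reaches from about 0.325 to 0.925 m from the base axis. Payload 3.1 kg.
Tool frame: the origin (TCP) lies between the finger pads; the fingertips stand bot.tcp_to_tips ahead of it and the grasp point (between the pads) lies 8 mm behind it (bot.tcp_to_tips is the distance from the TCP to the fingertips, in m); z points along the fingers, y is the line along which they close (so a half turn about z gives the same grasp; the last joint's range is limited). The gripper opens to 85 mm and grips with 20 to 120 N. Pads are 22 mm wide; open, the fingers measure 114 mm over their backs; the gripper's body (76 mm by 85 mm) begins 54 mm behind the grasp point. The pads swing forward as they close: fully open they stand 13 mm farther back than shut.
Start: joints at [1.088, 0.217, 1.613, -0, 1.311, -0.112], TCP at [0.226, 0.583, 0.242] pointing down, gripper open.
Joint ranges: [-2.75, 2.75], [-0.78, 2.1], [0.31, 2.55], [-1.13, 4.27], [0.13, 2.63], [-2.58, 2.58]. Speed limits (rad/s): [2.79, 2.79, 3.14, 3.14, 3.14, 3.14].

## Interface

Orientations are given as a rotation vector (axis times angle).
In Python, from workcell import bot gives the robot as it stands.
- The arm moves only by the tool apply_moves, never from a script. Its argument "targets" is one flat list of numbers, 5 for each row, row after row: the shift along the tool's x, y, z in cm, then the turn about the tool's z in rad, then the closure, from -1 (fully open) to 1 (shut). In form: [tx, ty, tz, turn, fingers, tx, ty, tz, turn, fingers, ...]. A call has 1 to 5 rows; each row is the pose to reach, as a shift and turn from the pose commanded when the call began, along the tool's axes at that moment; what a row does not reach only later rows make up. A row lasts 1/10 s, in which the tool goes at most 50 mm and 8.59 degrees, less where a joint would pass 70% of its speed; a pose out of reach is approached as far as the arm can. A call with a gripper value outside its range is refused whole. The fingers move at their own pace and stop on an object; "squeeze" is the grip in N (left out, the last holds). Time passes only in rows, so rows that repeat a pose let the fingers close. It gives the time, the measured TCP pose, the force, the opening and the grip force at its end, in the units of the state.
- bot.get_state(): the state, without advancing time (a new reading comes with each control period).
- bot.get_image(name): name is "scene" or "top" or "wrist"; returns a dict with "img" (480x640x3 uint8, red, green, blue), "vfov" (degrees; the focal length in pixels is half the picture's height over the tangent of half this angle, whatever the lens; pixels are square), "cx", "cy" (the principal point, pixels), "cam_to_world" (4x4, takes a point from camera to world coordinates); the wrist camera has in their place "hand_eye" (4x4, takes a point from camera to tool coordinates, whose origin is the TCP and whose axes are the flange's). Camera axes: x right, y up, looking along -z (the intrinsics and any distortion apply to the point x, -y, -z); pixel columns grow to the right and rows downward; lengths in m; the calibration is good to about 2 mm. A picture is of the moment at which its call begins: read the wrist's pose just before it. There is no depth.
- bot.job_done(): hands the job in; it is judged then, once.
The state is a dict: "time": time; "qpos": joint angles; "joint_velocities": joint speeds; "joint_torque": joint torques, N m; "position": TCP position; "tool_rot": TCP orientation; "force": force on the tool from outside, world axes, zero at the start; "moment": the same for the moment, N m; "grip_width": finger opening in m; "grasp_force": force on a finger pad.
Only numpy, scipy, OpenCV 4.12 (cv2) and the standard library are available. Lean on these libraries where they do the work, as an engineer would, in place of code of your own. Each camera call takes 0.05 s, during which the arm holds its last target. There are 200 camera calls.

## Working session

There is one attempt and no reset: what is moved stays moved. The work goes in short steps, Python scripts to look and compute and a tool call to move; the robot and the scene stay as the last step left them, time stands still between calls to the robot, and variables do not carry over. Pictures are saved under pics/ and viewed, at most 11 in all, crops included, and the job is handed in when it is done.

Besides the shell and the picture viewer there is one more tool, called after "Call:" as name(argument=value, ...), one argument or row to a line, values as JSON. apply_moves: Moves the arm, as the interface text tells. Its arguments: {"type":"object","properties":{"targets":{"type":"array"},"squeeze":{"type":"number"}},"required":["targets"]}

```bash
mkdir -p pics; ls; python3 - <<'E'
from workcell import bot
import cv2,pickle
s=bot.get_state(); print(s, bot.tcp_to_tips)
d={}
for n in("scene","top","wrist"):
    i=bot.get_image(n); d[n]=i; cv2.imwrite(f"pics/{n}0.png",i["img"][:,:,::-1]); print(n,{k:v for k,v in i.items() if k!="img"})
d["state"]=s
pickle.dump(d,open("d0.pkl","wb"))
E
```

```text
pics
{'time': 0.0, 'qpos': array([ 1.08776598e+00,  2.17779067e-01,  1.61494008e+00,  6.60073603e-06,
        1.31133593e+00, -1.12196082e-01]), 'joint_velocities': array([ 2.00309693e-03,  1.10274327e-03,  6.48687348e-06, -4.81688262e-04,
       -1.23538629e-03, -1.09262762e-03]), 'joint_torque': array([-1.15500088e-04, -3.96837473e+01, -3.03854191e+01, -2.50627772e-04,
        9.67010914e-03, -2.10807866e-05]), 'position': array([0.22609481, 0.5818082 , 0.24094971]), 'tool_rot': array([-0.5790411 , -3.08702566,  0.00369414]), 'force': array([-0.26798234, -0.30812839,  0.20908143]), 'moment': array([0.02283585, 0.00184634, 0.00951959]), 'grasp_force': 0.0, 'grip_width': 0.0854428248046967} 0.011
scene {'vfov': 55.381376301881616, 'cx': 319.934668444311, 'cy': 241.92813625722602, 'cam_to_world': array([[-0.61809758,  0.36004113, -0.6988031 , -0.41446201],
       [-0.78604965, -0.29327369,  0.54416587,  0.52428669],
       [-0.00901847,  0.88564153,  0.46428196,  0.73765973],
       [ 0.        ,  0.        ,  0.        ,  1.        ]])}
top {'vfov': 43.15019594147553, 'cx': 321.88601495546527, 'cy': 246.3371341075593, 'cam_to_world': array([[ 3.04868765e-02,  9.96754631e-01, -7.45033910e-02,
         4.59448056e-01],
       [-9.99532473e-01,  3.05750607e-02,  4.30888569e-05,
        -2.56658644e-01],
       [ 2.32089472e-03,  7.44672450e-02,  9.97220759e-01,
         1.58945857e+00],
       [ 0.00000000e+00,  0.00000000e+00,  0.00000000e+00,
         1.00000000e+00]])}
wrist {'vfov': 62.957351557636585, 'cx': 319.11893436810925, 'cy': 240.10493123900815, 'hand_eye': array([[-9.92159168e-05,  9.45477176e-01,  3.25688347e-01,
         8.44894301e-02],
       [ 9.99999916e-01,  2.23029848e-04, -3.42823818e-04,
         1.05792252e-03],
       [-3.96770318e-04,  3.25688286e-01, -9.45477119e-01,
        -1.30285478e-01],
       [ 0.00000000e+00,  0.00000000e+00,  0.00000000e+00,
         1.00000000e+00]])}
```

View pics/scene0.png

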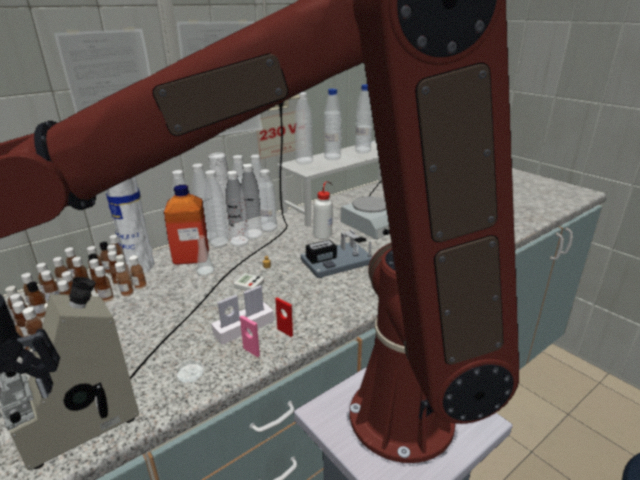

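View pics/top0.png

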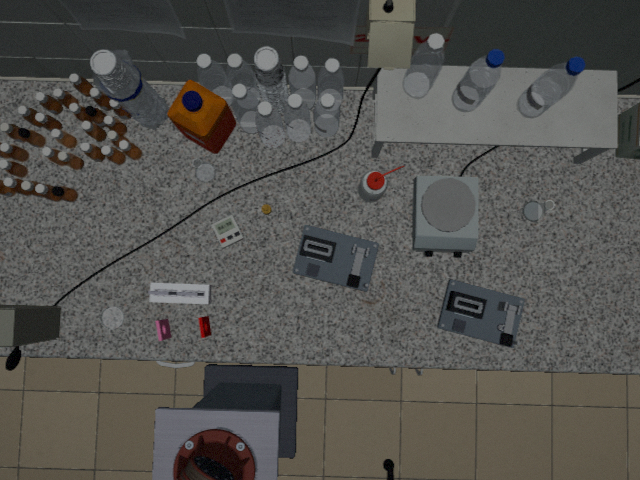

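Scene view: the rack is at about (243,322), with grey plates at (228,310) and (253,298). A pink plate at (250,335) and a red one at (284,316) are decoys.
Top view: the rack is at (180,293), the pink plate at (163,329) and the red one at (204,326). Photometer candidates are A (335,258) and B (480,313). A is nearer the base at about (213,468). A close crop should settle which grey plate has the hole.

```bash
python3 - <<'E'
import cv2,numpy as np
s=cv2.imread("pics/scene0.png");t=cv2.imread("pics/top0.png")
a=cv2.resize(s[270:370,200:300],(400,400),interpolation=cv2.INTER_CUBIC)
b=cv2.resize(t[265:345,140:220],(400,400),interpolation=cv2.INTER_CUBIC)
c=cv2.resize(t[215:300,285:385],(0,0),fx=8*0.25*2,fy=4,interpolation=cv2.INTER_CUBIC)
c=cv2.resize(t[220:295,285:385],(800//2*1,300*1//1),interpolation=cv2.INTER_CUBIC)
d=cv2.resize(s[225:285,295:385],(400,267),interpolation=cv2.INTER_CUBIC)
o=np.zeros((600,800,3),np.uint8);o[:300,:400]=cv2.resize(a[:300*4//4],(400,300)) if 0 else cv2.resize(s[280:355,200:300],(400,300),interpolation=cv2.INTER_CUBIC)
o[:300,400:]=cv2.resize(t[270:345,140:240],(400,300),interpolation=cv2.INTER_CUBIC)
o[300:,:400]=c;o[300:567,400:]=d
cv2.imwrite("pics/crop1.png",o)
E
```

```text
(no output)
```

View pics/crop1.png

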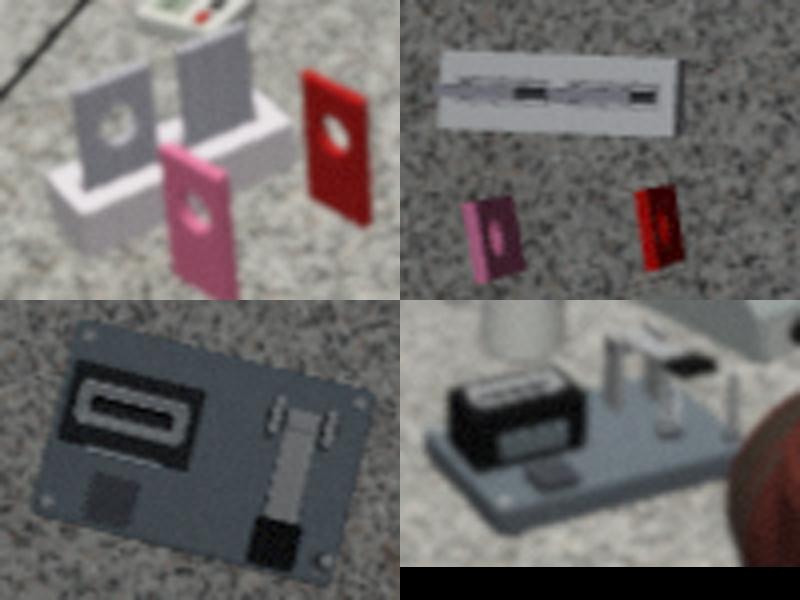

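The holed plate is the left one, in the rack's +y bay (scene (228,310)). Photometer A has the tower on its left and the paddle on its right, with the pad at crop (273,540). Next I compute positions.

```bash
cat > h.py <<'E'
import numpy as np, cv2
from scipy.spatial.transform import Rotation as R
def T(s):
    M=np.eye(4); M[:3,:3]=R.from_rotvec(s["tool_rot"]).as_matrix(); M[:3,3]=s["position"]; return M
def cam(i,s=None): return i["cam_to_world"] if "cam_to_world" in i else T(s)@i["hand_eye"]
def ray(i,uv,s=None):
    M=cam(i,s); f=240/np.tan(np.radians(i["vfov"]/2))
    d=np.array([(uv[0]-i["cx"])/f,-(uv[1]-i["cy"])/f,-1]); return M[:3,3],M[:3,:3]@d
def at_z(i,uv,z,s=None):
    o,d=ray(i,uv,s); return o+d*(z-o[2])/d[2]
def proj(i,p,s=None):
    M=cam(i,s); f=240/np.tan(np.radians(i["vfov"]/2))
    q=(np.atleast_2d(p)-M[:3,3])@M[:3,:3]; return np.c_[i["cx"]+f*q[:,0]/-q[:,2], i["cy"]-f*q[:,1]/-q[:,2]]
def tri(rays):
    A=0;b=0
    for o,d in rays:
        d=d/np.linalg.norm(d); P=np.eye(3)-np.outer(d,d); A=A+P; b=b+P@o
    x=np.linalg.solve(A,b); return x,[np.linalg.norm((np.eye(3)-np.outer(d,d)/(d@d))@(x-o)) for o,d in rays]
E
python3 - <<'E'
from h import *; import pickle
d=pickle.load(open("d0.pkl","rb")); t=d["top"]; s=d["scene"]; np.set_printoptions(precision=4,suppress=True)
pr=lambda n,p:print(n,p)
rt=[(150,282.5),(209,284.5),(208.7,304),(149.2,301.7)]
P=[at_z(t,p,.035) for p in rt]; C=np.mean(P,0); pr("rack",P); pr("c",C)
e=(P[0]-P[1])+(P[3]-P[2]); print("rack y dir yaw(deg) of x", np.degrees(np.arctan2(e[1],e[0]))-90)
c=lambda x,y:(285+x/4,220+(y-300)/4)
Q=[at_z(t,c(*p),.028) for p in [(80,320),(374,393),(335,583),(35,510)]]; pr("deck",Q);pr("c",np.mean(Q,0))
e=(Q[0]-Q[1])+(Q[3]-Q[2]); a=np.arctan2(e[1],e[0])-np.pi/2; print("yaw",np.degrees(a))
pr("slot",at_z(t,c(131,411),.074)); 
C=np.mean(Q,0);r=R.from_euler('z',a).as_matrix()
print("slot expected", C+r@[.01,.05,.046]); pr("pad",at_z(t,c(273,542),.099))
sc=lambda x,y:(295+(x-400)*90/400,225+(y-300)*60/267)
pr("tri slot",tri([ray(t,c(131,411)),ray(s,sc(515,385))])); pr("tri pad",tri([ray(t,c(273,542)),ray(s,sc(690,364))]))
# holed plate top in both
S=lambda x,y:(200+x/4,280+y/4)
pr("plate hole", None); 
for z in(.07,.105):print(z,at_z(s,S(118,124),z))
E
```

```text
rack [array([0.4695, 0.1795, 0.035 ]), array([0.469 , 0.0286, 0.035 ]), array([0.4194, 0.0272, 0.035 ]), array([0.4206, 0.179 , 0.035 ])]
c [0.4446 0.1035 0.035 ]
rack y dir yaw(deg) of x -0.3247993088461527
deck [array([ 0.6301, -0.2114,  0.028 ]), array([ 0.5886, -0.4026,  0.028 ]), array([ 0.4656, -0.3804,  0.028 ]), array([ 0.5065, -0.1865,  0.028 ])]
c [ 0.5477 -0.2952  0.028 ]
yaw -12.078891454957256
slot [ 0.5688 -0.2465  0.074 ]
slot expected [ 0.5679 -0.2484  0.074 ]
pad [ 0.4892 -0.3362  0.099 ]
tri slot (array([ 0.5691, -0.246 ,  0.0751]), [np.float64(0.0006149148094782067), np.float64(0.0006149148094781585)])
tri pad (array([ 0.4894, -0.3363,  0.094 ]), [np.float64(0.0002315164775786839), np.float64(0.00023151647757864034)])
plate hole None
0.07 [0.444  0.1386 0.07  ]
0.105 [0.399  0.1588 0.105 ]
```

```bash
cat >> h.py <<'E'
def rel(s,p,ang):
    M=T(s); y=M[:3,1]; cur=np.arctan2(y[1],y[0]); dt=-((ang-cur+np.pi)%(2*np.pi)-np.pi)
    return np.round(np.r_[M[:3,:3].T@(np.array(p)-M[:3,3])*100,dt],3)
E
python3 - <<'E'
from h import *; import pickle
from workcell import bot
s=bot.get_state(); d=pickle.load(open("d0.pkl","rb"))
print(rel(s,[.226,.30,.25],0)); print(rel(s,[.4446,.1385,.22],0))
for z in(.0,.2,.3): print(z,at_z(d["top"],(60,325),z),at_z(d["top"],(60,345),z))
for z in (.0,.1): print("pink,red",at_z(d["top"],(163,329),z),at_z(d["top"],(204,326),z))
E
```

```text
[-10.204 -26.287  -0.829   1.2  ]
[-36.431 -33.414   2.178   1.2  ]
0.0 [0.35246787 0.41717554 0.        ] [0.3010553  0.41395392 0.        ]
0.2 [0.36592908 0.33238765 0.2       ] [0.3209857  0.32957141 0.2       ]
0.3 [0.37265968 0.28999371 0.3       ] [0.33095091 0.28738015 0.3       ]
pink,red [0.3502779  0.14931456 0.        ] [0.36124327 0.04323702 0.        ]
pink,red [0.35714629 0.12377295 0.1       ] [0.36742177 0.02436923 0.1       ]
```

Call:
apply_moves(
  targets=[-1.7,-4.4,-0.2,0.14,-1,-3.4,-8.8,-0.4,0.28,0,-5.1,-13.2,-0.6,0.42,0,-6.8,-17.6,-0.8,0.56,0,-8.5,-22,-0.8,0.7,0],
)

```text
time: 0.65
position: [0.2256, 0.3449, 0.2501]
tool_rot: [1.609, 2.698, -0.0]
force: [0.7, -0.7, -0.4]
grip_width: 0.043
grasp_force: 0.0
```

```bash
python3 - <<'E'
from h import *
from workcell import bot
s=bot.get_state(); print(s["position"],s["tool_rot"],s["grip_width"],s["time"]); print(rel(s,[.4446,.1385,.22],0))
E
```

```text
[0.22559135 0.34491391 0.25005554] [ 1.60924386e+00  2.69771069e+00 -3.68567218e-04] 0.04298579931961345 0.65
[-28.567   9.465   3.018   0.495]
```

Call:
apply_moves(
  targets=[-4.5,1.0,0.4,0.1,0,-9,2.5,0.8,0.2,0,-13.5,4,1.2,0.3,0,-18,5.7,1.8,0.4,0,-22.5,7.3,2.4,0.495,0],
)

```text
time: 1.15
position: [0.399, 0.1827, 0.2263]
tool_rot: [2.22, 2.222, 0.002]
force: [0.3, 0.2, -0.1]
grip_width: 0.0425
grasp_force: 0.0
```

```bash
python3 - <<'E'
from h import *
from workcell import bot
s=bot.get_state(); print(s["position"],s["tool_rot"],s["grip_width"],s["time"]); print(rel(s,[.4446,.1385,.20],0))
E
```

```text
[0.39901804 0.18265645 0.2263088 ] [2.22045465e+00 2.22197750e+00 1.78764962e-03] 0.04253727045281513 1.15
[-4.420e+00  4.552e+00  2.633e+00  1.000e-03]
```

Call:
apply_moves(
  targets=[-2.2,2.3,1,0,0,-4.4,4.5,2,0,0,-4.4,4.5,2.4,0,0,-4.4,4.5,2.4,0,0],
)

```text
time: 1.55
position: [0.4423, 0.14, 0.2011]
tool_rot: [-2.216, -2.223, 0.004]
force: [-0.8, -0.5, 0.4]
grip_width: 0.0428
grasp_force: 0.0
```

```bash
python3 - <<'E'
from h import *
from workcell import bot
s=bot.get_state(); i=bot.get_image("wrist"); print(s["position"],s["tool_rot"],s["force"])
im=i["img"][:,:,::-1].copy()
for p in [(.4446+dx,.1385+dy,.105) for dx in(-.004,.004) for dy in(-.025,.025)]:
    u=proj(i,[p],s)[0]; print(u); cv2.circle(im,tuple(np.int32(u.round())),2,(0,255,0),-1)
cv2.imwrite("pics/w1.png",im)
import pickle; pickle.dump((s,i),open("w1.pkl","wb"))
E
```

```text
[0.44229449 0.13999309 0.20109231] [-2.21627881 -2.22345946  0.00350258] [-0.81333851 -0.45307338  0.38617452]
[316.81942696 290.09052006]
[316.9220336  214.42700562]
[329.34162795 290.14526484]
[330.31506535 214.4797795 ]
```

View pics/w1.png

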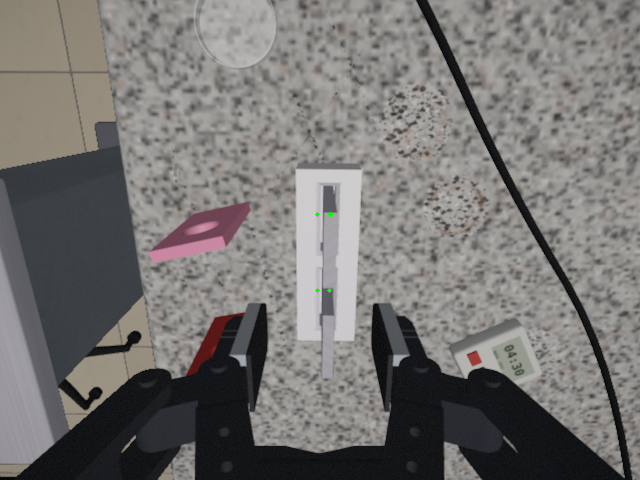

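The wrist view shows the holed plate's top face at u≈323–337, v≈214–290. That is about 4 mm in +x of the predicted green dots. The plain plate's top is at (328,345), the timer at (500,355), and pink and red lie off to the left. I'll refine this from pixel edges.

```bash
python3 - <<'E'
from h import *; import pickle
s,i=pickle.load(open("w1.pkl","rb")); g=i["img"].mean(2)
for v in (200,206,212,216,222,230,240,250,260,270,276,284,288,292,300,320,340,360): print(v,g[v,312:350].astype(int))
d=pickle.load(open("d0.pkl","rb"))
for uv in [(330,215),(330,250),(330,285)]: print(at_z(i,uv,.105,s))
# rack top corners in wrist
for uv in [(297,169),(361,169),(355,341),(297,341)]: print("rk",at_z(i,uv,.035,s))
# triangulate holed plate top corners scene vs wrist: scene crop corners (72,95),(152,65)
S=lambda x,y:(200+x/4,280+y/4)
print(tri([ray(i,(328,214),s),ray(d["scene"],S(73,95))]),tri([ray(i,(328,288),s),ray(d["scene"],S(152,64))]))
E
```

```text
200 [204 204 205 202 197 192 187 186 193 202 185 110  92  91  92  93  93  93
  92  92  91  93  94 128 163 162 162 174 197 204 204 204 204 204 204 204
 204 204]
206 [204 204 205 202 198 191 186 186 192 202 183 109  91  93  94  92  93  92
  92  91  92  91  92 104 138 162 166 183 198 204 205 204 205 205 205 205
 204 204]
212 [203 205 205 199 189 189 186 187 193 203 181 106 124 132 131 128 127 125
 127 126 126 125 124 123 130 150 169 189 203 205 204 205 204 205 205 204
 204 205]
216 [203 204 205 200 193 189 186 187 194 204 179 112 150 163 162 161 162 163
 162 163 164 164 164 165 165 164 172 188 199 204 205 204 204 205 204 205
 205 204]
222 [204 204 205 202 196 190 186 186 194 204 181 124 156 165 166 166 165 165
 164 165 165 165 166 166 165 162 176 198 204 204 204 204 205 204 205 204
 205 204]
230 [205 204 204 203 197 188 186 187 195 199 169 133 162 166 163 163 164 163
 162 163 164 166 164 165 165 164 181 202 204 204 205 204 205 204 204 204
 204 204]
240 [204 204 203 199 190 187 186 189 196 196 159 134 163 164 163 163 164 165
 165 164 165 166 166 166 165 167 185 202 204 204 203 203 204 20
[... 1571 characters left out ...]
85 186 190 190 190 192 190 190 190 189
 189 189]
360 [159 159 160 158 158 158 163 167 163 144 142 160 162 163 165 165 165 165
 165 164 156 141 138 143 151 157 157 152 145 139 134 129 129 130 135 143
 152 157]
[0.44841574 0.16317769 0.105     ]
[0.44868742 0.14086372 0.105     ]
[0.44897649 0.11712114 0.105     ]
rk [0.42496857 0.17971679 0.035     ]
rk [0.47313163 0.17989329 0.035     ]
rk [0.47356505 0.02970655 0.035     ]
rk [0.42267798 0.02943123 0.035     ]
(array([0.44738099, 0.16304668, 0.1008061 ]), [np.float64(0.00038944825623017605), np.float64(0.000389448256230257)]) (array([0.44773813, 0.11097993, 0.09941491]), [np.float64(0.001184228041943961), np.float64(0.0011842280419439664)])
```

```bash
python3 - <<'E'
from h import *
from workcell import bot
s=bot.get_state(); print(s["position"],s["tool_rot"]); print(rel(s,[.448,.139,.087],0))
E
```

```text
[0.44221752 0.14057451 0.20162971] [-2.21523458e+00 -2.22538234e+00  2.16233463e-03]
[-1.6200e-01  6.0200e-01  1.1462e+01  5.0000e-03]
```

Call:
apply_moves(
  targets=[-0.2,0.6,2.5,0.005,0,-0.2,0.6,5.5,0.005,0,-0.2,0.6,8.5,0.005,0,-0.2,0.6,10.5,0.005,0,-0.2,0.6,11.5,0.005,0],
)

```text
time: 2.1
position: [0.4469, 0.1394, 0.0857]
tool_rot: [-2.218, -2.222, 0.004]
force: [-0.1, 0.2, -0.3]
grip_width: 0.0429
grasp_force: 0.0
```

```bash
python3 - <<'E'
from h import *
from workcell import bot
s=bot.get_state(); i=bot.get_image("wrist");print(s["position"],s["tool_rot"]); print(s["force"])
cv2.imwrite("pics/w2.png",i["img"][:,:,::-1])
E
```

```text
[0.44692126 0.13938053 0.08569483] [-2.21778175 -2.22206762  0.00387034]
[-0.07001341  0.18117595 -0.32687112]
```

View pics/w2.png

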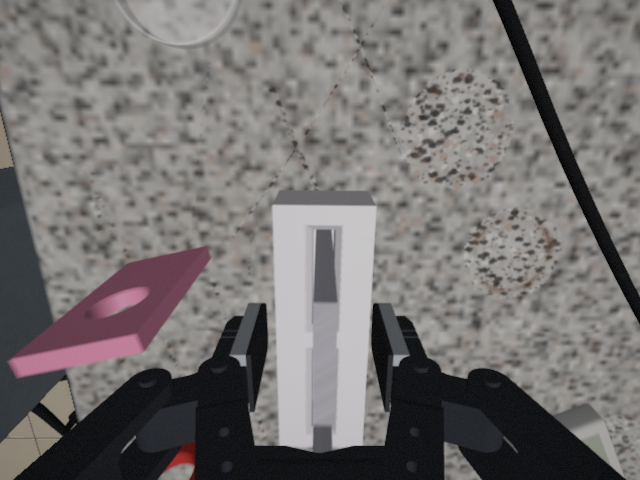

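The plate top (u 313–337, v 303–425) is centred between the pads (u 262 and 378), so I close.

Call:
apply_moves(
  targets=[0,0.05,0,0,1,0,0.05,0,0,1,0,0.05,0,0,1,0,0.05,0,0,1,0,0.05,0,0,1],
  squeeze=50,
)

```text
time: 2.65
position: [0.4505, 0.1389, 0.089]
tool_rot: [2.222, 2.221, 0.003]
force: [-1.6, 1.1, 6.5]
grip_width: 0.0071
grasp_force: 49.6
```

Call:
apply_moves(
  targets=[0,0,-0.5,0,1,0,0,-1.5,0,1,0,0,-3,0,1],
)

```text
time: 2.95
position: [0.449, 0.1382, 0.1174]
tool_rot: [-2.221, -2.221, 0.002]
force: [0.6, 0.3, -0.5]
grip_width: 0.0073
grasp_force: 48.6
```

```bash
python3 - <<'E'
from workcell import bot
import time
for k in range(3):
    s=bot.get_state(); print(s["position"],s["force"],s["qpos"],s["time"])
E
```

```text
[0.44897104 0.13823176 0.11735835] [ 0.63281574  0.34107209 -0.53347092] [ 1.49271436e-01  3.72374963e-02  2.06982608e+00 -2.98462266e-04
  1.03597587e+00  1.49407604e-01] 2.95
[0.44897104 0.13823176 0.11735835] [ 0.63281574  0.34107209 -0.53347092] [ 1.49271436e-01  3.72374963e-02  2.06982608e+00 -2.98462266e-04
  1.03597587e+00  1.49407604e-01] 2.95
[0.44897104 0.13823176 0.11735835] [ 0.63281574  0.34107209 -0.53347092] [ 1.49271436e-01  3.72374963e-02  2.06982608e+00 -2.98462266e-04
  1.03597587e+00  1.49407604e-01] 2.95
```

Call:
apply_moves(
  targets=[0,0,-3,0,1,-1,0.2,-6,0,1,-4,1,-8.5,0.04,1,-8,1.9,-8.8,0.08,1,-12.5,2.9,-8.8,0.12,1],
)

```text
time: 3.45
position: [0.4802, 0.0126, 0.2082]
tool_rot: [2.347, 2.082, 0.006]
force: [0.3, 0.3, -0.9]
grip_width: 0.0071
grasp_force: 48.7
```

```bash
python3 - <<'E'
from h import *
from workcell import bot
s=bot.get_state(); print(s["position"],s["tool_rot"]); print(rel(s,[.555,-.314,.205],-.211))
E
```

```text
[0.48022761 0.01257643 0.20821238] [2.34695815 2.0820867  0.00603192]
[-31.534  11.314   0.382   0.092]
```

Call:
apply_moves(
  targets=[-4.2,1.5,0,0.02,1,-8.7,3.1,0,0.04,1,-13.2,4.7,0,0.06,1,-17.7,6.3,0,0.08,1,-22.2,7.9,0,0.092,1],
)

```text
time: 3.95
position: [0.5307, -0.2186, 0.2061]
tool_rot: [2.444, 1.972, 0.001]
force: [0.5, 1.1, -0.4]
grip_width: 0.0068
grasp_force: 48.7
```

Call:
apply_moves(
  targets=[-4,1.5,0,0,1,-7.5,2.8,0.2,0,1,-9.3,3.4,0.3,0,1,-9.3,3.4,0.3,0,1,-9.3,3.4,0.3,0,1],
)

```text
time: 4.45
position: [0.5439, -0.3137, 0.2022]
tool_rot: [-2.443, -1.972, -0.001]
force: [-0.8, 0.3, -0.6]
grip_width: 0.0075
grasp_force: 48.7
```

```bash
python3 - <<'E'
from h import *; import pickle
from workcell import bot
s=bot.get_state(); i=bot.get_image("wrist");print(s["position"],s["tool_rot"],s["force"]); 
cv2.imwrite("pics/w3.png",i["img"][:,:,::-1]); pickle.dump((s,i),open("w3.pkl","wb"))
E
```

```text
[ 0.54385516 -0.31366895  0.20219713] [-2.44324556e+00 -1.97249382e+00 -7.39108656e-04] [-0.7958754   0.33562827 -0.55367721]
```

View pics/w3.png

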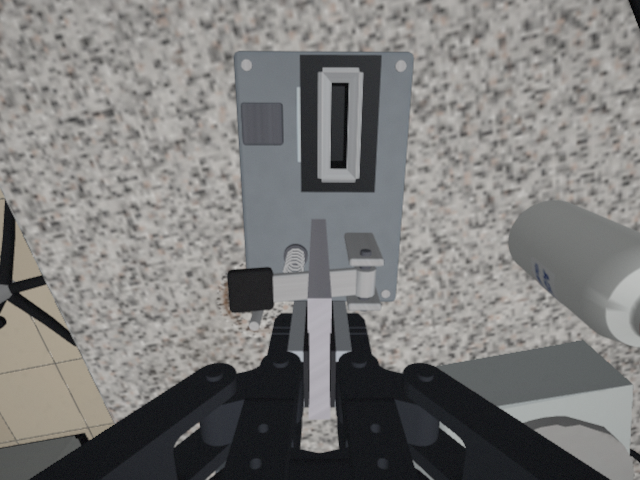

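The wrist view shows the lip outer rim at about u 318–363, v 68–182, and the slot mouth at u 331–348, v 83–170. The pad is at (250,290), and the held plate hangs straight, its lower corner at (319,220).

```bash
python3 - <<'E'
from h import *; import pickle
np.set_printoptions(precision=4,suppress=True)
s,i=pickle.load(open("w3.pkl","rb")); g=i["img"].mean(2).astype(int)
for v in(95,125,155): print(v,g[v,296:382])
for u in(330,340,350): print(u,g[50:195,u])
for v in(205,212,218,222,226,232,240): print(v,g[v,300:340])
E
```

```text
95 [137 167 176 162 108  45  43  43  46  46  44  45  46  46  44  48  45  45
  46  43  45  88 133 144 143 156 169 166 164 163 166 165 165 162 149 108
  46  46  48  47  50  46  48  49  50  51  47  47  36  16  14  13 108 150
 142 141 142 144 145 143 142 140 151 162 160 160 136  52  47  49  49  52
  51  51  51  49  49  53  52  50  52  51  52  88 120 124]
125 [136 163 176 172 140  44  42  46  46  45  45  44  44  43  45  44  45  44
  45  43  44  97 140 143 144 156 170 166 163 163 165 166 162 161 135  46
  45  49  46  46  47  45  47  48  47  47  47  39  18  12  21  97 143 142
 140 141 144 143 142 141 141 150 161 161 154 119  50  47  51  48  50  49
  50  50  50  50  50  48  51  50  52  67 106 125 125 125]
155 [127 148 173 178 155  63  44  40  43  43  42  39  42  43  45  41  42  41
  43  41  42 103 144 143 145 155 168 162 162 162 164 163 161 158 130  46
  43  44  44  46  45  45  46  45  45  45  39  26  14  15  78 125 139 139
 141 142 143 140 138 142 151 160 161 146  96  45  48  46  48  45  46  47
  48  47  48  48  48  46  46  49  93 128 127 127 129 127]
330 [156 131 110 118  99  59  50  46  4
[... 2218 characters left out ...]
29 127 128
 127 127 127 127]
222 [126 126 126 124 125 124 124 126 126 126 122 109 101 102 101 100 100 100
 100 102  99  99  99  99 100 107 120 127 128 128 128 128 128 128 127 128
 127 127 126 126]
226 [126 126 126 126 125 125 125 126 125 126 121 107 100 103 101 101 100  99
 100 100 100  99 100  98 101 105 117 127 126 127 127 128 129 128 128 127
 127 127 127 127]
232 [127 127 127 125 127 126 126 126 127 127 118 101 102 102 101 102 102 101
 100 100  98  98  98 101 100 100 110 126 126 126 127 126 127 125 126 126
 126 127 127 125]
240 [126 126 128 128 126 126 126 127 126 125 114 102 102 102 102 102 102 101
 102 102 102 101 101 101 101 101 103 117 125 127 127 128 126 127 127 127
 128 128 126 126]
```

```bash
python3 - <<'E'
from h import *; import pickle
np.set_printoptions(precision=4,suppress=True)
s,i=pickle.load(open("w3.pkl","rb")); M=T(s)
print("toolx,y",M[:3,0],M[:3,1],M[:3,2], "yaw y",np.arctan2(M[1,1],M[0,1]))
f=lambda uv,z:(np.linalg.inv(M)@np.r_[at_z(i,uv,z,s),1])[:3]
w=lambda uv,z:at_z(i,uv,z,s)
I=[(331,82.5),(348.3,82.5),(330.3,168.3),(346.2,168.3)]
P=np.array([f(p,.071) for p in I]); print("inner",P,P.mean(0), "world",np.mean([w(p,.071) for p in I],0))
O=[(317,67),(362.5,67),(316.7,182.3),(359.5,182.3)]
P=np.array([f(p,.077) for p in O]); print("outer",P,P.mean(0), "world",np.mean([w(p,.077) for p in O],0))
D=[f(p,.028) for p in [(236,53),(412,53),(395,303),(394.6,320)]];print("deck",np.array(D))
for v in(90,105,120,135,150,165):
  print(v,[f((u,v),.077) [1] for u in (317,)])
# plate lower corner: known toolx = +25mm - find depth z
o,d=ray(i,(318.2,220),s); Mi=np.linalg.inv(M); o=(Mi@np.r_[o,1])[:3]; d=M[:3,:3].T@d
for tx in(.023,.025,.027):
    print("plate bottom at",o+d*(tx-o[0])/d[0])
for uv in((311,220),(325.3,220)):
    o2,d2=ray(i,uv,s);o2=(Mi@np.r_[o2,1])[:3];d2=M[:3,:3].T@d2; print(o2+d2*(.025-o2[0])/d2[0])
print("pad",[w(u,.099) for u in[(229,268),(272,268),(273,310),(229,312)]])
print("index",w((254,326),.083))
E
```

```text
toolx,y [0.2108 0.9775 0.0013] [ 0.9775 -0.2108 -0.0009] [-0.0006  0.0015 -1.    ] yaw y -0.21241251415621817
inner [[0.0985 0.0071 0.1313]
 [0.0985 0.0178 0.1313]
 [0.0456 0.0071 0.1313]
 [0.0456 0.0177 0.1312]] [0.072  0.0124 0.1313] world [ 0.5711 -0.2457  0.071 ]
outer [[ 0.1068 -0.0015  0.1253]
 [ 0.1068  0.0257  0.1253]
 [ 0.0373 -0.0019  0.1252]
 [ 0.0373  0.0262  0.1252]] [0.0721 0.0121 0.1253] world [ 0.5708 -0.2456  0.077 ]
deck [[ 0.12   -0.059   0.1744]
 [ 0.12    0.0653  0.1743]
 [-0.0774  0.0656  0.174 ]
 [-0.0942  0.0663  0.174 ]]
90 [np.float64(-0.0015660553551429812)]
105 [np.float64(-0.0015820733989012625)]
120 [np.float64(-0.0015984719743861175)]
135 [np.float64(-0.0016152648047239593)]
150 [np.float64(-0.0016324662809326096)]
165 [np.float64(-0.0016500915030550622)]
plate bottom at [ 0.023  -0.0008  0.0858]
plate bottom at [ 0.025  -0.0008  0.0788]
plate bottom at [ 0.027  -0.0008  0.0719]
[ 0.025  -0.0048  0.0788]
[0.025  0.0032 0.0788]
pad [array([ 0.4836, -0.3151,  0.099 ]), array([ 0.5108, -0.321 ,  0.099 ]), array([ 0.5038, -0.3507,  0.099 ]), array([ 0.4745, -0.346 ,  0.099 ])]
index [ 0.4831 -0.3688  0.083 ]
```

```bash
python3 - <<'E'
from h import *; import pickle
np.set_printoptions(precision=4,suppress=True)
s,i=pickle.load(open("w3.pkl","rb")); M=T(s);Mi=np.linalg.inv(M); g=i["img"].mean(2).astype(int)
print(g[285:312,319],g[285:312,316]);print(g[405:425,319])
from scipy.optimize import brentq
def r(v):
    o,d=ray(i,(319,v),s); return (Mi@np.r_[o,1])[:3],M[:3,:3].T@d
def zx(v,x): o,d=r(v); return (o+d*(x-o[0])/d[0])[2]
for vt in(297,298,299,300):
    x=brentq(lambda x:zx(220,x)-zx(vt,x)-.095,-.0,.06); print(vt,x,zx(220,x))
    o,d=r(vt); zt=zx(vt,x)
    for vb in (412,416,420): o,d=r(vb); print("  far top edge",(o+d*(zt-o[2])/d[2])[0])
E
```

```text
[100 100 101 101 100  98  98  98 101  98  97  99 109 146 174 174 174 174
 174 174 175 175 176 177 176 177 177] [102 100 101 101 102  99 102 101 100 100 101 102 109 146 175 174 174 174
 174 173 173 174 174 175 175 176 176]
[173 174 176 176 177 176 175 172 171 169 169 168 167 168 171 174 175 173
 164 148]
297 0.02318173452865156 0.08512662816454611
  far top edge -0.025819190708929046
  far top edge -0.027734410148281763
  far top edge -0.02966562356917242
298 0.02365814934508099 0.08347297142938268
  far top edge -0.024293926656645065
  far top edge -0.026182842955567193
  far top edge -0.02808753357872125
299 0.024122503026917277 0.08186117942169172
  far top edge -0.0228072768841657
  far top edge -0.024670555944946618
  far top edge -0.026549395233597922
300 0.024575247866707655 0.08028968221419303
  far top edge -0.021357793355998328
  far top edge -0.023196076109591554
  far top edge -0.025049710347102683
```

Call:
apply_moves(
  targets=[3,0.6,0,0,1,6,1.2,0,0,1,7.3,1.3,0.8,0,1,7.3,1.3,1.8,0,1,7.3,1.3,2.5,0,1],
)

```text
time: 5.0
position: [0.5713, -0.245, 0.1758]
tool_rot: [-2.441, -1.975, 0.002]
force: [-0.6, 0.2, -0.6]
grip_width: 0.0069
grasp_force: 48.7
```

Call:
apply_moves(
  targets=[0,0,0,0,1,0,0,0,0,1],
)

```text
time: 5.2
position: [0.5715, -0.2466, 0.1766]
tool_rot: [-2.444, -1.972, 0.001]
force: [-0.4, -0.2, -1.4]
grip_width: 0.0069
grasp_force: 48.7
```

```bash
python3 - <<'E'
from h import *; import pickle
from workcell import bot
s=bot.get_state(); i=bot.get_image("wrist");print(s["position"],s["tool_rot"],s["force"],rel(s,[.5710,-.2457,.112],-.2124)); 
cv2.imwrite("pics/w4.png",i["img"][:,:,::-1]); pickle.dump((s,i),open("w4.pkl","wb"))
E
```

```text
[ 0.57149546 -0.24657679  0.17656506] [-2.44429901e+00 -1.97194795e+00  1.24109905e-03] [-0.35065483 -0.15424054 -1.44541777] [ 7.500e-02 -5.900e-02  6.457e+00 -1.000e-03]
```

View pics/w4.png

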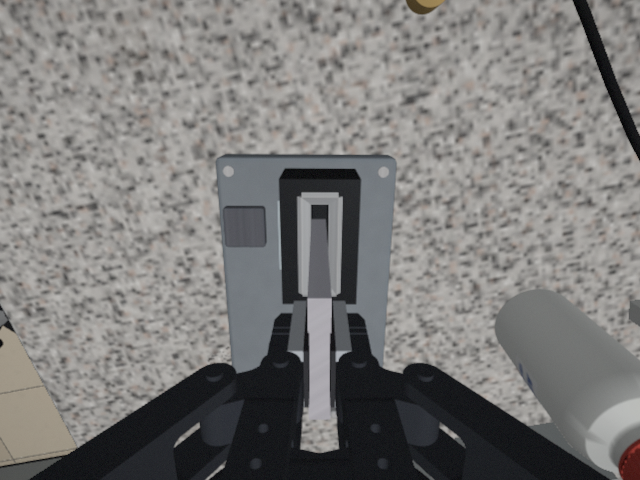

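The plate's lower end (u 311–326, v 220) sits inside the lip ring (u 299–342, top edge v 192). A quick numerical check, then lower.

```bash
python3 - <<'E'
from h import *; import pickle
np.set_printoptions(precision=4,suppress=True)
s,i=pickle.load(open("w4.pkl","rb")); M=T(s);Mi=np.linalg.inv(M); g=i["img"].mean(2).astype(int)
print(g[240,290:350]);print(g[185:225,319])
f=lambda uv,z:(Mi@np.r_[at_z(i,uv,z,s),1])[:3]
print(f((298,240),.077),f((342,240),.077),f((320,192.5),.077),f((320,205),.071))
E
```

```text
[ 35  34  35  38  35  36  38  95 139 142 144 156 168 163 161 162 163 164
 161 154 130  98  98 100  98  98  98  99  98  98  98  97  99  99  98  98
  92  79 110 140 138 141 143 142 141 139 141 148 160 158 158 134  42  40
  40  39  39  42  40  40]
[ 40  38  39  41  36  40  49 120 159 157 158 161 154 140 138 138 138 139
 141 122  41  37  39  36  41  41  36  40  38  39  37  38  37  53  83  97
  98  96  96  97]
[ 0.0061 -0.0134  0.0996] [0.0061 0.0139 0.0995] [0.036  0.0003 0.0996] [0.0269 0.0003 0.1056]
```

Call:
apply_moves(
  targets=[0.1,0.1,1,0,1,0.1,0.1,2,0,1,0.1,0.1,3,0,1,0.1,0.1,4,0,1,0.1,0.1,5,0,1],
)

```text
time: 5.75
position: [0.5731, -0.2451, 0.1261]
tool_rot: [-2.444, -1.974, 0.001]
force: [-0.7, 0.0, -0.9]
grip_width: 0.0069
grasp_force: 48.7
```

Call:
apply_moves(
  targets=[0,0,0.4,0,1,0,0,0.8,0,1,0,0,1.1,0,1,0,0,1.1,0,1],
)

```text
time: 6.15
position: [0.5732, -0.2451, 0.1159]
tool_rot: [-2.444, -1.974, 0.001]
force: [-1.2, 0.5, -2.2]
grip_width: 0.0072
grasp_force: 48.6
```

Call:
apply_moves(
  targets=[0,0,0.2,0,1,0,0,0.3,0,1,0,0,0.3,0,1],
)

```text
time: 6.45
position: [0.5733, -0.2451, 0.1134]
tool_rot: [-2.444, -1.974, 0.0]
force: [-1.8, -1.1, -0.3]
grip_width: 0.0074
grasp_force: 49.0
```

Call:
apply_moves(
  targets=[0,0,0.2,0,1,0,0,0.3,0,1,0,0,0.3,0,1],
)

```text
time: 6.75
position: [0.5733, -0.2452, 0.111]
tool_rot: [-2.444, -1.974, 0.001]
force: [-3.9, -0.3, 4.2]
grip_width: 0.007
grasp_force: 49.6
```

Call:
apply_moves(
  targets=[0,-0.1,0.2,0,1,0,-0.1,0.3,0,1,0,-0.1,0.3,0,1],
)

```text
time: 7.05
position: [0.5734, -0.2452, 0.111]
tool_rot: [2.443, 1.973, 0.001]
force: [-6.9, 1.6, 15.1]
grip_width: 0.0075
grasp_force: 51.3
```

```bash
python3 - <<'E'
from h import *; import pickle
from workcell import bot
s=bot.get_state(); print(s["position"],s["force"])
d={n:bot.get_image(n) for n in("scene","wrist","top")}
d["s"]=s; pickle.dump(d,open("w5.pkl","wb"))
w=d["wrist"]["img"][:,:,::-1]; t=d["scene"]["img"][:,:,::-1]; tp=d["top"]["img"][:,:,::-1]
o=np.zeros((600,800,3),np.uint8); o[:300,:400]=cv2.resize(w,(400,300)); 
o[:300,400:]=cv2.resize(t[215:290,290:390],(400,300),interpolation=2); o[300:,:400]=cv2.resize(tp[220:295,285:385],(400,300),interpolation=2)
o[300:,400:]=cv2.resize(w[150:390,160:480],(400,300))
cv2.imwrite("pics/c5.png",o)
E
```

```text
[ 0.5734213  -0.24521415  0.11098203] [-6.89931218  1.57516777 15.10158563]
```

View pics/c5.png

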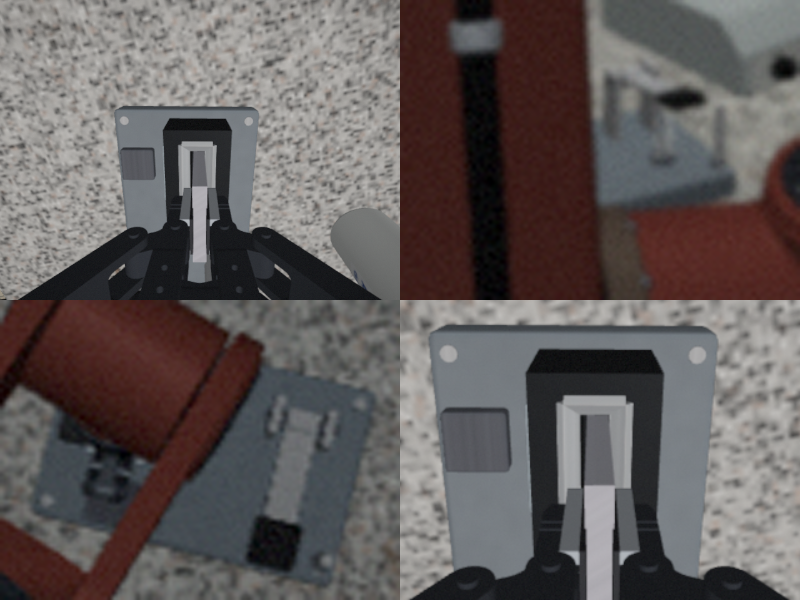

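Contact is rigid at z 0.111, which matches the expected 0.109–0.115 for home. The plate leans on the +x wall, so I ease off, centre it, and press again.

Call:
apply_moves(
  targets=[0,-0.1,-0.6,0,1,0,-0.2,-0.6,0,1,0,-0.2,-0.3,0,1,0,-0.2,0,0,1,0,-0.2,0,0,1],
)

```text
time: 7.7
position: [0.5716, -0.2449, 0.1109]
tool_rot: [2.443, 1.973, 0.001]
force: [-4.9, 1.6, 16.1]
grip_width: 0.0071
grasp_force: 51.9
```

Call:
apply_moves(
  targets=[0,0,-0.25,0,1,0,0,-0.25,0,0,0,0,-0.25,0,0,0,0,-0.25,0,0,0,0,-0.25,0,0],
)

```text
time: 8.2
position: [0.5701, -0.244, 0.1089]
tool_rot: [-2.443, -1.973, 0.0]
force: [-0.2, -0.3, 0.6]
grip_width: 0.043
grasp_force: 0.0
```

```bash
python3 - <<'E'
from h import *; import pickle
from workcell import bot
s=bot.get_state(); print(s["position"],s["force"],s["grip_width"])
i=bot.get_image("wrist")
pickle.dump((s,i),open("w6.pkl","wb"))
M=T(s);Mi=np.linalg.inv(M); g=i["img"].mean(2).astype(int)
print(g[270:320,325]); print(g[240,300:345]); print(g[330,300:345])
cv2.imwrite("pics/w6.png",i["img"][120:440,100:540,::-1])
E
```

```text
[ 0.57007144 -0.24399404  0.10889151] [-0.22324814 -0.2582034   0.63927656] 0.042956644077574865
[103 103 103 103 103 103 104 104 102 103 105 103 103 103 105 104 102 105
 103 103 103 103 103 104 105 104 103 103 104 104 102 103 116 153 179 179
 179 179 179 179 180 180 180 181 182 182 181 181 180 180]
[173 171 169 169 164 156 149 144 144 145 146 145 145 146 145 145 145 145
 145 145 144 143 144 145 144 145 145 145 144 144 147 145 145 144 145 146
 146 145 146 146 145 147 148 149 151]
[171 168 167 166 167 168 169 169 166 164 164 162 168 182 182 182 181 181
 181 180 180 179 178 179 178 179 179 179 179 180 180 179 180 181 181 172
 150 144 146 147 147 147 146 144 144]
```

View pics/w6.png

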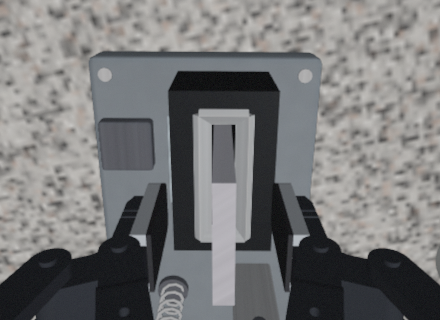

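The wrist crop shows the plate standing free and centred in the slot, its top near edge at crop v≈183, with the fingers clear on both sides. I check its height and work out the pad target.

```bash
python3 - <<'E'
from h import *; import pickle
from workcell import bot
np.set_printoptions(precision=4,suppress=True)
s,i=pickle.load(open("w6.pkl","rb")); M=T(s)
w=lambda uv,z:at_z(i,uv,z,s)
u=M[:3,0]
for z in(.120,.127,.134): print(z,"top-edge length",(w((325,302.7),z)-w((323,425),z))@u, "centre",(w((325,302.7),z)+w((323,425),z))/2)
# slot centre from lips: far outer lip edge
v=120+109; print("slot c", w((324,v),.077)-.0325*u)
s3,i3=pickle.load(open("w3.pkl","rb")); c=np.array([.571,-.2457,0]); r=R.from_euler('z',-.2124).as_matrix()
O=c-r@[.01,.05,0]
for uv in[(229,268),(272,268),(273,310),(229,312),(250.7,289.5)]: print("pad in phot",r.T@(at_z(i3,uv,.099,s3)-O))
print("index",r.T@(at_z(i3,(254,326),.083,s3)-O))
d=pickle.load(open("d0.pkl","rb")); print("pad by tri",r.T@(np.array([.4894,-.3363,.094])-O), "top bias-corr +.003x")
print(rel(bot.get_state(),[.493,-.334,.22],-.2124))
E
```

```text
0.12 top-edge length 0.052529783247976684 centre [ 0.5706 -0.2488  0.12  ]
0.127 top-edge length 0.049445764041431355 centre [ 0.5716 -0.2437  0.127 ]
0.134 top-edge length 0.04636174483488607 centre [ 0.5726 -0.2385  0.134 ]
slot c [ 0.5723 -0.2424  0.077 ]
pad in phot [-0.0608 -0.0363  0.099 ]
pad in phot [-0.033  -0.0363  0.099 ]
pad in phot [-0.0335 -0.0668  0.099 ]
pad in phot [-0.0632 -0.0684  0.099 ]
pad in phot [-0.0476 -0.0516  0.099 ]
index [-0.05   -0.0888  0.083 ]
pad by tri [-0.0507 -0.0558  0.094 ] top bias-corr +.003x
[-10.407  -5.665 -11.092   0.   ]
```

The plate's top is at about 0.126, so it is fully home. I lift off, close the fingers and move above the pad.

Call:
apply_moves(
  targets=[0,0,-3,0,0,0,0,-7,0,0,-1,-0.6,-11,0,0,-4.5,-2.4,-11,0,1,-8.5,-4.6,-11,0,1],
)

```text
time: 8.75
position: [0.509, -0.3186, 0.2226]
tool_rot: [2.437, 1.974, 0.002]
force: [0.3, -1.0, -0.6]
grip_width: 0.0144
grasp_force: 0.0
```

Call:
apply_moves(
  targets=[-1.9,-1,0,0,1,-1.9,-1,2,0,1,-1.9,-1,4,0,1,-1.9,-1,5,0,1,-1.9,-1,5,0,1],
)

```text
time: 9.25
position: [0.4926, -0.3332, 0.1674]
tool_rot: [-2.44, -1.971, 0.001]
force: [0.6, -0.2, 0.4]
grip_width: -0.0002
grasp_force: 0.0
```

```bash
python3 - <<'E'
from h import *; import pickle
from workcell import bot
s=bot.get_state(); print(s["position"],s["force"],s["grip_width"])
d={n:bot.get_image(n) for n in("scene","wrist","top")}
d["s"]=s; pickle.dump(d,open("w7.pkl","wb"))
w=d["wrist"]["img"][:,:,::-1]; t=d["scene"]["img"][:,:,::-1]; tp=d["top"]["img"][:,:,::-1]
o=np.zeros((600,800,3),np.uint8); o[:300,:400]=cv2.resize(w,(400,300)); 
o[:300,400:]=cv2.resize(t[200:275,310:410],(400,300),interpolation=2); o[300:,:400]=cv2.resize(tp[220:295,285:385],(400,300),interpolation=2)
o[300:,400:]=cv2.resize(w[240:480,160:480],(400,300))
cv2.imwrite("pics/c7.png",o)
print(rel(bot.get_state(),[.493,-.334,.094],-.2124))
E
```

```text
[ 0.49263084 -0.33316885  0.16743995] [ 0.55442047 -0.1925505   0.40314876] -0.00021397550098109587
[ 2.700e-02 -1.760e-01  7.674e+00  1.000e-03]
```

View pics/c7.png

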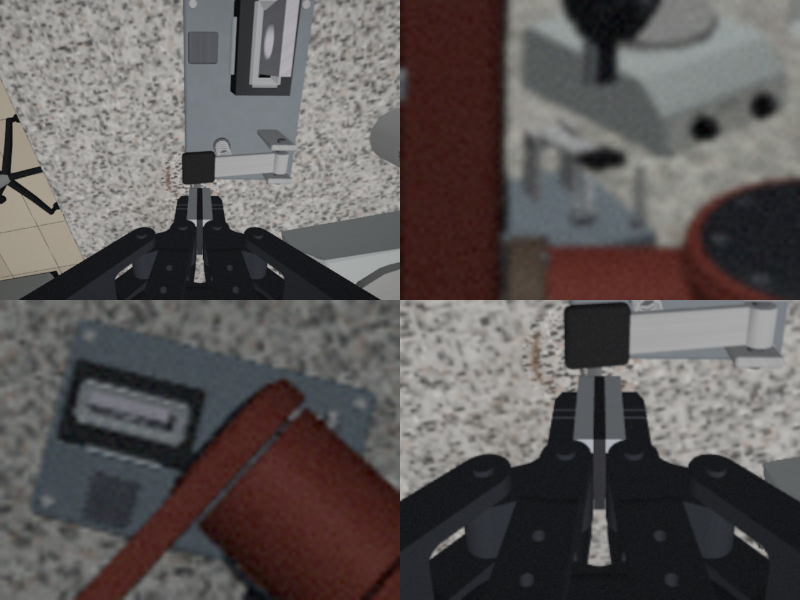

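The wrist panel shows the plate in the tower and the pad at full-frame (318,267), in line with the closed fingers. I descend to just above the pad.

Call:
apply_moves(
  targets=[0,0,2,0,1,0,0,3.8,0,1,0,0,4.8,0,1,0,0,5.2,0,1,0,0,5.2,0,1],
)

```text
time: 9.9
position: [0.494, -0.3343, 0.1179]
tool_rot: [-2.444, -1.974, -0.0]
force: [-0.5, 0.1, -0.2]
grip_width: 0.0001
grasp_force: 0.0
```

Call:
apply_moves(
  targets=[0,0,0.3,0,1,0,0,0.7,0,1,0,0,1,0,1,0,0,1,0,1],
)

```text
time: 10.3
position: [0.494, -0.3347, 0.1083]
tool_rot: [2.443, 1.973, -0.0]
force: [-0.6, -0.2, 2.9]
grip_width: -0.0003
grasp_force: 1.5
```

Call:
apply_moves(
  targets=[0,0,0.3,0,1,0,0,0.6,0,1,0,0,0.9,0,1,0,0,0.9,0,1,0,0,0.9,0,1],
)

```text
time: 10.8
position: [0.4935, -0.3345, 0.0987]
tool_rot: [-2.444, -1.974, 0.001]
force: [-3.7, -1.1, 5.1]
grip_width: 0.0
grasp_force: 2.3
```

Call:
apply_moves(
  targets=[0,0,0.3,0,1,0,0,0.4,0,1,0,0,0.4,0,1,0,0,0.4,0,1],
)

```text
time: 11.2
position: [0.4937, -0.3345, 0.095]
tool_rot: [-2.444, -1.974, 0.001]
force: [-4.8, -1.2, 5.5]
grip_width: -0.0004
grasp_force: 2.6
```

```bash
python3 - <<'E'
from h import *; import pickle
from workcell import bot
np.set_printoptions(precision=4,suppress=True)
F=[]
for k in range(12):
    s=bot.get_state(); F.append(np.r_[s["position"],s["force"]])
    i=bot.get_image("scene" if k<11 else "wrist")
    if k==10: sc=i
F=np.array(F); print(F.mean(0),F.std(0))
w=i["img"][:,:,::-1]; t=sc["img"][:,:,::-1]
o=np.zeros((600,800,3),np.uint8); o[:300,:400]=cv2.resize(w[180:420,160:480],(400,300))
o[:,400:]=cv2.resize(t[215:275,335:375],(400,600),interpolation=2)
cv2.imwrite("pics/c8.png",o); pickle.dump((s,i,sc),open("w8.pkl","wb"))
E
```

```text
[ 0.4937 -0.3345  0.095  -3.5164 -0.5855  5.18  ] [0.     0.     0.     0.5962 0.4824 0.3082]
```

View pics/c8.png

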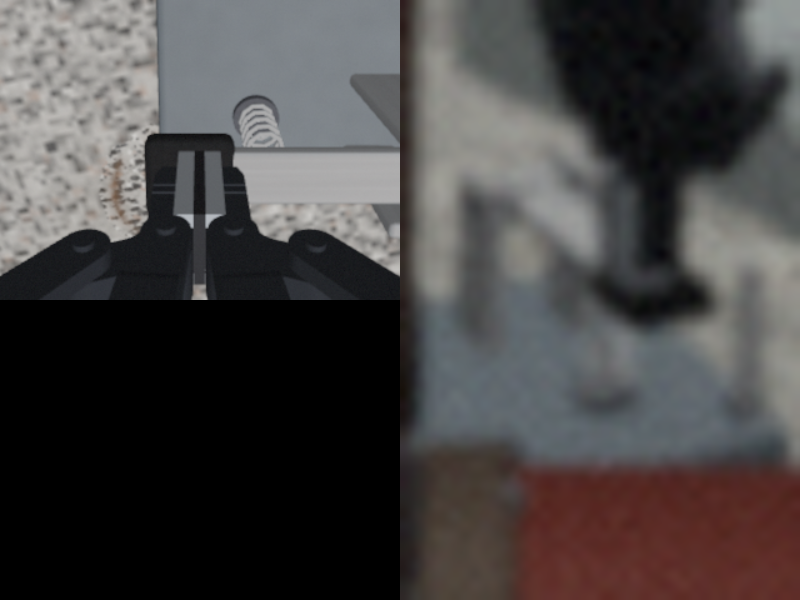

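The pad is now nearly level with the index post top (scene crop (660,290) versus (748,275)). The force of 5.2 N and tip height of 84 mm both indicate about half travel. One more millimetre centres it.

Call:
apply_moves(
  targets=[0,0,0.1,0,1,0,0,0.1,0,1,0,0,0.1,0,1,0,0,0.1,0,1,0,0,0.1,0,1],
)

```text
time: 12.3
position: [0.4937, -0.3344, 0.0941]
tool_rot: [-2.444, -1.974, 0.001]
force: [-3.4, -0.4, 6.4]
grip_width: 0.0001
grasp_force: 2.8
```

```bash
python3 - <<'E'
from h import *; import pickle
from workcell import bot
np.set_printoptions(precision=4,suppress=True)
F=[]
for k in range(6):
    s=bot.get_state(); F.append(np.r_[s["position"],s["force"]]); sc=bot.get_image("scene")
print(np.mean(F,0))
a=np.array([.4937,-.3345,0]); r=R.from_euler('z',-.2124).as_matrix()
for z in(.078,.083,.088): print(z,"pad corners scene crop px",[((p-[335,215])*10+[400,0]).round() for p in proj(sc,np.array([a+[0,0,z]+r@[x,y,0] for x,y in((-.015,-.015),(-.015,.015),(.015,-.015))]))])
print("index .083",(proj(sc,[a+[0,0,.083]+r@[0,-.035,0]])[0]-[335,215])*10+[400,0])
E
```

```text
[ 0.4937 -0.3344  0.0941 -3.7756 -0.1376  5.5381]
0.078 pad corners scene crop px [array([705., 297.]), array([620., 318.]), array([655., 257.])]
0.083 pad corners scene crop px [array([706., 282.]), array([621., 303.]), array([656., 242.])]
0.088 pad corners scene crop px [array([706., 268.]), array([621., 289.]), array([656., 228.])]
index .083 [736.1038 248.6001]
```

```bash
python3 -c "
from workcell import bot
print(bot.job_done())"
```

```text
the job is handed in; nothing more can be done
None
```

I handed the job in: the holed plate is fully home and released in the photometer's slot, and the closed fingers are holding the paddle at about half travel (about 5.5 N, fingertips about 83 mm up); the hand-in returned no verdict.

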